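Load the top-heavy reagent bottle into the bay and slide it home to the click

ROBOT

A 6-joint arm with a two-finger parallel gripper is mounted at the origin on the work surface. World frame = base frame: x ahead of the robot, y to its left, z up, the work surface at z = 0. Lengths are in m, angles in rad, forces in N, time in s.
With the tool pointing down it reaches from about 0.3 to 0.875 m from the base axis. Payload 4.2 kg.
Tool frame: the origin (TCP) lies between the finger pads; the fingertips stand env.finger_overhang ahead of it and the grasp point (between the pads) lies 8 mm behind it (env.finger_overhang is the distance from the TCP to the fingertips, in m); y points along the fingers, z is the direction in which the jaws open and shut, and the axes are right-handed (so a half turn about y gives the same grasp; the last joint's range is limited). The gripper opens to 85 mm and grips with 20 to 120 N. Pads are 22 mm wide; open, the fingers measure 114 mm over their backs; the gripper's body (76 mm by 85 mm) begins 54 mm behind the grasp point. The pads swing forward as they close: fully open they stand 13 mm farther back than shut.
Start: joints at [1.17, 0.32, 1.565, -0, 1.257, -0.02], TCP at [0.214, 0.534, 0.242] pointing down, gripper open.
Joint ranges: [-3.11, 3.11], [-0.84, 2.01], [0.21, 2.61], [-1.34, 4.49], [0.05, 2.63], [-2.56, 2.56]. Speed limits (rad/s): [2.57, 2.57, 3.14, 3.14, 3.14, 3.14].

INTERFACE

Orientations are given as a unit quaternion [w, x, y, z].
In Python, from bench import readout, cams, env gives the robot as it stands.
- The arm moves only by the shell command python3 -m handwheel 'ROWS' [FORCE]. ROWS is JSON, a list of rows, each a list of 3 entries, a list of its own where there are three numbers: the shift along the tool's x, y, z in m, then the turn, a rotation vector about the tool's x, y, z in rad, then the opening, from -1 (shut) to 1 (fully open). A call has 1 to 5 rows; each row shifts and turns the commanded pose from where the row before left it, along the tool's axes as they then stand; what a row does not reach is not made up. A row lasts 1/12 s, in which the tool goes at most 41.7 mm and 7.16 degrees, less where a joint would pass 70% of its speed; a pose out of reach is approached as far as the arm can. A call is refused whole if a number of a shift passes 0.0417 or a number of a turn 0.125, either way. A call with a gripper value outside its range is refused whole. The fingers move at their own pace and stop on an object; FORCE is the grip in N (left out, the last holds). Time passes only in rows, so rows that do not move let the fingers close. It gives the time, the measured TCP pose, the force and the opening at its end, in the units of the state.
- readout.get_obs(): the state, without advancing time (a new reading comes with each control period).
- cams.capture(name): name is "side" or "top"; returns a dict with "img" (400x640x3 uint8, red, green, blue), "z_map" (400x640 float32, m along the optical axis (not along the pixel's ray), 0 where there is no reading), "fx", "fy", "cx", "cy" (pixels), "k1" (the pictures are not rectified: a ray, as slopes to the right and down, at radius r is drawn at 1 + k1 r^2 times it, then the intrinsics apply), "R" (3x3) and "t" (3): a world point X has camera coordinates R X + t. Camera axes: x right, y down, z forward; pixel columns grow to the right and rows downward; lengths in m; the calibration is good to about 2 mm. A picture is of the moment at which its call begins.
- env.finish_job(): hands the job in, once; it reports no verdict.
The state is a dict: "clock": time; "joint_positions": joint angles; "joint_velocities": joint speeds; "effort": joint torques, N m; "position": TCP position; "eef_rot": TCP orientation; "contact_force": force on the tool from outside, world axes, zero at the start; "ft_torque": the same for the moment, N m; "opening": finger opening in m.
Only numpy, scipy, OpenCV 4.12 (cv2) and the standard library are available. Lean on these libraries where they do the work, as an engineer would, in place of code of your own. Each camera call takes 0.05 s, during which the arm holds its last target. There are 200 camera calls.

TASK

Take the tall bottle with the heavy metal head out of the storage rack, stand it upright on the open bench and let go, then take it again by its two broad faces and stand it squarely in the framed seat of the pulled-out tray, between the guard walls, its broad faces towards the handle and the far end. Let go of it, then push the tray gently by its handle plate until the catch clicks and the tray is fully home, with the bottle still standing in the seat. The bottle is top-heavy: keep it upright throughout, and do not disturb the other containers.

Things in the scene. Friction and masses are not known exactly. Their poses are not given: they have to be found in the camera images.
- bottle_center (a point): Centre (95 mm above its foot) of the tall loose bottle, the only one with a metal head: 190 mm tall, z up, foot 38 mm (own x) by 58 mm (own y), 8 mm tall, then a white body 34 by 56 mm up to 125 mm. 0.25 to 0.5 kg, centre of mass about 125 mm up: standing free it tips at about 8.5 degrees towards a broad face (normal to own x). A half turn about z changes nothing. Grip it by the head.
- bottle_head (a point): Centre of that bottle's heavy steel block head, 157.5 mm above the foot, axes as the bottle's: 34 mm (x, between the broad faces) by 52 mm (y, between the narrow ends) by 45 mm tall, from 135 to 180 mm above the foot. A black cap, 24 mm across and 10 mm tall, sits on top.
- rack: Fixed storage rack, origin under its centre. Floor 130 (x) by 164 (y) by 10 mm. Four panels along x, 60 mm long, 5 thick, tops 185 mm above the bench, make 3 stalls 48 mm wide, centred at y = -53, 0, 53 mm, open above and at both x ends. The tall bottle stands in any one, at x = 0, its 58 mm length along rack x, so fingers reach only its narrow ends; lower containers fill the other two.
- bay: Fixed loading bay, origin under its centre; x is the way the tray is pushed home. Base plate 360 (x) by 130 (y) by 12 mm. Two guard walls along x, from x = -70 to 50 mm, inner faces at y = -37 and 37 mm, tops 187 mm above the bench, flank the tray; open above and at both x ends. Beyond them are the catch and a stop block, both 62 mm high.
- tray (a joint): Tray travel along bay x, m: 0 = pulled out, 0.070 = fully home; starts at 0 to 0.015. Drag about 1 N plus 2 N per 0.1 m/s; from about 0.056 a sprung roller climbs a bump on the tray (2 to 4 N extra), tops it at 0.064, drops behind it and holds the tray home; short of that it may be pushed back. A bottle riding on it topples if the tray is jerked: push in one smooth motion at 0.05 m/s or less.
- tray_seat (a point): Centre of the seat on the tray's top face, 22 mm above the bench, axes as the bay's; at x = -30 mm in the bay's frame with the tray out, moving with it. A lip 4 mm high frames it, inside 48 mm (x) by 66 mm (y): the bottle stands inside with its 58 mm length along y, narrow ends 8 mm from the guard walls, so there it can be held only by its broad faces.
- tray_handle (a point): Centre of the outer face (looking to -x, the face to push on) of the tray's handle plate, 62 mm above the bench, 155 mm in -x from the seat's centre; axes as the bay's. The upright plate is 60 mm wide (y), 6 mm thick and reaches from 16 to 92 mm above the bench; nothing stands in front of it above the 12 mm base plate.
- short_center (a point): Centre, half-way up, of a bystander: a short white oblong bottle, 34 by 58 mm, 98 mm tall with its cap, in the rack. Leave alone.
- jar_center (a point): Centre, half-way up, of a bystander: an amber glass jar, 36 mm across, 85 mm tall, in the rack. Leave alone.
- tip_center (a point): Centre, half-way up, of a bystander: a grey box with a white lid, 85 by 120 by 63 mm, on the bench. Leave alone.

How it is judged:
By the outcome, as a careful person would: the job done as asked, in the order asked, and still so for the second after the job is handed in, with the robot touching nothing.
It also fails if it takes over 72 s, if anything falls off the work surface, if the arm or the gripper's body presses on something with over 40 N, if the wrist force passes 120 N, or if a joint passes its speed limit or range.

## Working session

There is one attempt and no reset: what is moved stays moved. The work goes in short steps, Python scripts to look and compute and a shell command to move; the robot and the scene stay as the last step left them, time stands still between calls to the robot, and variables do not carry over. Pictures are saved under pics/ and viewed, about 8 in all and at most 12, crops included, and the job is handed in when it is done.

```bash
ls; mkdir -p pics; python3 - <<'E'
from bench import readout,cams,env
import cv2,numpy as np
print(readout.get_obs(), env.finger_overhang)
for n in("side","top"):
    c=cams.capture(n); cv2.imwrite(f"pics/{n}0.png",c["img"][:,:,::-1]); np.savez(f"pics/{n}0.npz",**c)
    print(n,{k:c[k] for k in("fx","fy","cx","cy","k1","R","t")}, -c["R"].T@c["t"])
E
```

```text
pics
{'clock': 0.0, 'joint_positions': array([ 1.17000490e+00,  3.20334678e-01,  1.56568135e+00,  1.62208529e-05,
        1.25738253e+00, -1.99764007e-02]), 'joint_velocities': array([-2.99493903e-05, -2.54198070e-04,  1.25875549e-04,  7.68247825e-04,
        2.25433108e-04,  2.81934056e-04]), 'effort': array([-8.81704345e-04, -4.15513480e+01, -2.34160960e+01, -1.68761721e-04,
        8.04273644e-03, -1.06196217e-05]), 'position': array([0.21352101, 0.53340064, 0.24145676]), 'eef_rot': array([-0.69370349,  0.69495002, -0.13396672,  0.13368938]), 'contact_force': array([0.36517972, 0.63264466, 0.2043889 ]), 'ft_torque': array([0.03092574, 0.00852329, 0.01112622]), 'opening': 0.08529570692452607} 0.011
side {'fx': 388.8822112931832, 'fy': 388.8822112931832, 'cx': 326.4259574484253, 'cy': 202.60031646564235, 'k1': 0.025954523485345053, 'R': array([[-0.70315767, -0.71089971,  0.01381603],
       [-0.51968535,  0.50057009, -0.69235592],
       [ 0.48527973, -0.49401537, -0.72142387]]), 't': array([0.38974581, 0.41615447, 0.4959488 ])} [0.24964824 0.31376203 0.64053158]
top {'fx': 411.05033400365573, 'fy': 411.05033400365573, 'cx': 319.43601149740323, 'cy': 198.98818335364703, 'k1': -0.06385178010879031, 'R': array([[-0.0194751 , -0.99964257,  0.01831558],
       [-0.98560098,  0.0161176 , -0.16831796],
       [ 0.16796259, -0.02132987, -0.98556258]]), 't': array([-0.00560258,  0.58826095,  0.84508835])} [0.43773822 0.00294369 0.93200496]
```

View pics/side0.png

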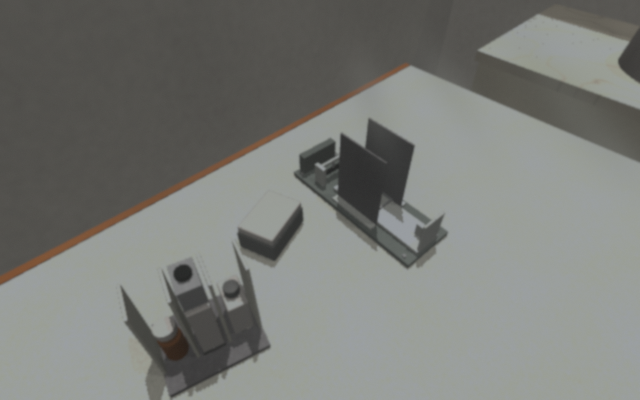

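View pics/top0.png

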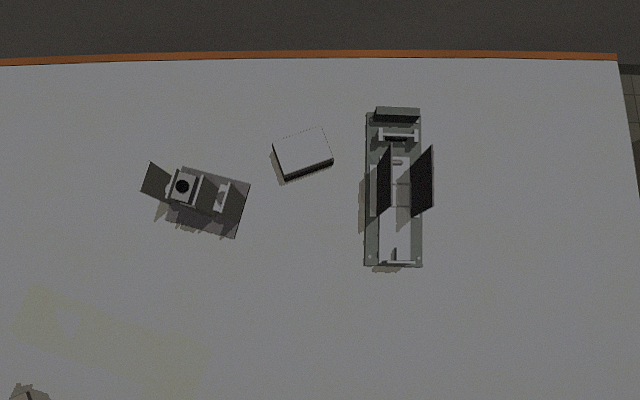

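```bash
cat > h.py <<'E'
import cv2,numpy as np
from scipy.spatial.transform import Rotation as Ro
def K(c): return np.array([[c["fx"],0,c["cx"]],[0,c["fy"],c["cy"]],[0,0,1.]])
def rays(c,uv):
    p=cv2.undistortPoints(np.asarray(uv,float).reshape(-1,1,2),K(c),np.array([float(c["k1"]),0,0,0,0]))[:,0]
    return np.c_[p,np.ones(len(p))]@c["R"], -c["R"].T@c["t"]
def onplane(c,uv,z):
    d,o=rays(c,uv); return o+d*((z-o[2])/d[:,2])[:,None]
def cloud(c):
    v,u=np.mgrid[:400,:640]; d,o=rays(c,np.c_[u.ravel(),v.ravel()])
    P=o+d*c["z_map"].reshape(-1,1); P[c["z_map"].ravel()==0]=np.nan
    return P.reshape(400,640,3)
def tool(obs):
    w,x,y,z=obs["eef_rot"]; return Ro.from_quat([x,y,z,w])
def rect(P):
    (c,s,a)=cv2.minAreaRect((P[:,:2]*1000).astype(np.float32)); return np.round(c,1),np.round(s,1),round(a,1)
E
python3 - <<'E'
from h import *
H=np.full((500,900,3),0,np.uint8)
for n in("side","top"):
    c=dict(np.load(f"pics/{n}0.npz")); P=cloud(c); X=P.reshape(-1,3); I=c["img"].reshape(-1,3)
    m=(X[:,0]>.3)&(X[:,0]<.8)&(abs(X[:,1])<.45)
    h=np.clip(X[:,2],0,.21)
    ch=2 if n=="top" else 1
    mm=m&(h>.006); 
    r=((.8-X[mm,0])*1000).astype(int).clip(0,499); q=((.45-X[mm,1])*1000).astype(int).clip(0,899)
    H[r,q,ch]=np.maximum(H[r,q,ch],(40+h[mm]*1000).astype(np.uint8))
    b=X[m&(abs(X[:,2])<.004)]; print(n,"bench z",np.median(X[m,2]))
    left=m&(X[:,1]>.1)
    hd=left&(X[:,2]>.187)&(X[:,2]<.196)&(X[:,1]>.15); print("headtop",hd.sum(),rect(X[hd]), np.median(X[hd],0))
    cap=left&(X[:,2]>.197); print("cap",cap.sum(),X[cap].mean(0),rect(X[cap]))
    fl=left&(X[:,2]>.006)&(X[:,2]<.014)&(I.max(1)<120); print("floor",rect(X[fl]))
    ri=m&(X[:,1]<-.05)
    w=ri&(X[:,2]>.18); print("walltops",rect(X[w]))
    g=ri&(X[:,2]>.02)&(X[:,2]<.2); print("bay stuff",rect(X[g]))
    g=ri&(X[:,2]>.008)&(X[:,2]<.2); print("bay all",rect(X[g]))
    g=ri&(X[:,2]>.08)&(X[:,2]<.1)&(X[:,0]<.5); print("handle top",g.sum(),rect(X[g]) if g.sum()>3 else "")
cv2.imwrite("pics/H.png",cv2.resize(H,(800,444),interpolation=cv2.INTER_AREA))
E
```

```text
side bench z 0.001438899188577536
headtop 669 (array([591.5, 239.1]), array([161.6,  57.6]), 74.1) [0.58068916 0.24256172 0.19088667]
cap 232 [0.58882687 0.24002452 0.20060462] (array([589.9, 239.9]), array([22.6, 22.4]), 32.5)
floor (array([591.5, 239.8]), array([164.2, 131.6]), 74.0)
walltops (array([ 608.6, -185. ]), array([ 85.4, 120.6]), 86.1)
bay stuff (array([ 619.4, -184.1]), array([112.3, 352.2]), 88.3)
bay all (array([ 617.8, -185.5]), array([132. , 358.2]), 87.3)
handle top 138 (array([ 447. , -176.3]), array([59.6,  6.9]), 88.3)
top bench z 0.0008134946749567273
headtop 402 (array([593. , 237.4]), array([161.2,  56. ]), 74.1) [0.58898063 0.23495308 0.19009456]
cap 132 [0.5904501  0.23731515 0.20023956] (array([590.5, 237.6]), array([23.4, 21.8]), 46.6)
floor (array([593.8, 238.1]), array([164.8, 129.7]), 73.9)
walltops (array([ 610.3, -186.6]), array([ 82. , 118.1]), 87.6)
bay stuff (array([ 620.4, -185.1]), array([110.6, 348.8]), 87.7)
bay all (array([ 619.2, -187.7]), array([131. , 357.1]), 87.5)
handle top 88 (array([ 449.2, -177.7]), array([56.5,  6. ]), 84.7)
```

View pics/H.png

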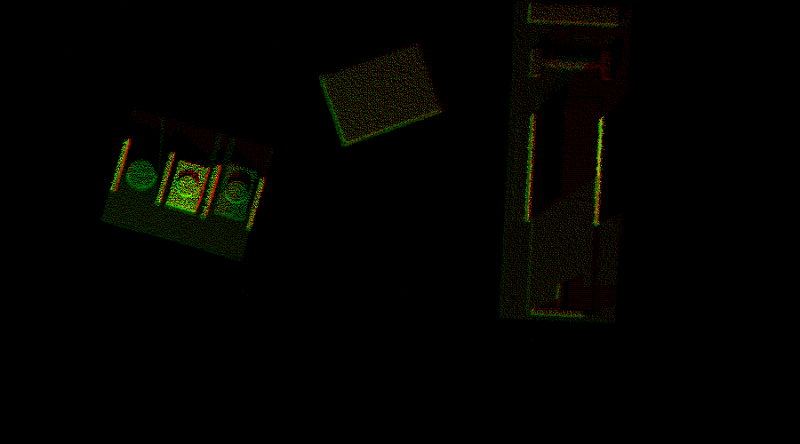

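```bash
cat >> h.py <<'E'
def plan(x,y,z,yaw):
    """shift in the current tool axes, remaining tool-y turn, tilt"""
    from bench import readout
    o=readout.get_obs(); R=tool(o).as_matrix(); g=np.radians(yaw)
    zt=np.array([np.cos(g),np.sin(g),0]); yt=np.array([0,0,-1.]); T=np.c_[np.cross(yt,zt),yt,zt]
    print("t",round(o["clock"],2),"pos",o["position"].round(4),"yaw",np.degrees(np.arctan2(R[1,2],R[0,2])).round(2),"open",round(o["opening"],4),"F",o["contact_force"].round(1),"j",o["joint_positions"].round(2))
    print(" shift(now axes)",(R.T@(np.array([x,y,z])-o["position"])).round(4),"shift(goal axes)",(T.T@(np.array([x,y,z])-o["position"])).round(4),"rotvec",Ro.from_matrix(R.T@T).as_rotvec().round(4))
E
python3 -m handwheel '[[[0,-0.03,0],[0,0.12,0],1],[[0,-0.03,0],[0,0.12,0],1],[[0,0,0],[0,0.12,0],1],[[0,0,0],[0,0.12,0],1],[[0,0,0],[0,0.12,0],1]]'
python3 -m handwheel '[[[0,0,0],[0,0.12,0],1],[[0,0,0],[0,0.12,0],1],[[0,0,0],[0,0.12,0],1],[[0,0,0],[0,0.12,0],1],[[0,0,0],[0,0.12,0],1]]'
python3 -m handwheel '[[[0,0,0],[0,0.12,0],1],[[0,0,0],[0,0.12,0],1],[[0,0,0],[0,0,0],1]]'
python3 -c "
from h import *
plan(.590,.239,.30,-16)"
```

```text
clock: 0.52
position: [0.2137, 0.5338, 0.3026]
eef_rot: [0.623, -0.623, 0.335, -0.335]
contact_force: [0.1, 0.1, -0.4]
opening: 0.0855
clock: 0.93
position: [0.2136, 0.5336, 0.3017]
eef_rot: [-0.496, 0.496, -0.504, 0.504]
contact_force: [1.3, -0.3, 0.4]
opening: 0.0853
clock: 1.18
position: [0.2136, 0.5336, 0.3018]
eef_rot: [-0.433, 0.434, -0.559, 0.559]
contact_force: [0.8, 0.8, 0.9]
opening: 0.0854
t 1.18 pos [0.2136 0.5336 0.3018] yaw -14.43 open 0.0854 F [0.8 0.8 0.9] j [1.17 0.29 1.46 0.   1.39 1.42]
 shift(now axes) [0.1915 0.0019 0.4379] shift(goal axes) [0.1795 0.0018 0.443 ] rotvec [0.0001 0.0274 0.001 ]
```

```bash
python3 -m handwheel '[[[0,0,0],[0,0.0274,0],1],[[0.012,0,0.0295],[0,0,0],1],[[0.012,0,0.0295],[0,0,0],1],[[0.012,0,0.0295],[0,0,0],1],[[0.012,0,0.0295],[0,0,0],1]]' >/dev/null
python3 -m handwheel '[[[0.012,0,0.0295],[0,0,0],1],[[0.012,0,0.0295],[0,0,0],1],[[0.012,0,0.0295],[0,0,0],1],[[0.012,0,0.0295],[0,0,0],1],[[0.012,0,0.0295],[0,0,0],1]]'>/dev/null
python3 -m handwheel '[[[0.012,0,0.0295],[0,0,0],1],[[0.012,0,0.0295],[0,0,0],1],[[0.012,0,0.0295],[0,0,0],1],[[0.012,0,0.0295],[0,0,0],1],[[0.012,0,0.0295],[0,0,0],1]]'
python3 -m handwheel '[[[0.012,0,0.0295],[0,0,0],1],[[0,0,0],[0,0,0],1],[[0,0,0],[0,0,0],1]]'
python3 - <<'E'
from h import *
from bench import cams
plan(.590,.239,.158,-16)
for n in("side","top"):
    c=cams.capture(n); cv2.imwrite(f"pics/{n}1.png",c["img"][:,:,::-1])
    X=cloud(c).reshape(-1,3); m=(X[:,0]>.4)&(X[:,0]<.8)&(X[:,1]>.1)&(X[:,1]<.45)
    cap=m&(X[:,2]>.197)&(X[:,2]<.203); print(n,"cap",cap.sum(),rect(X[cap])if cap.sum()>3 else"")
    t=m&(X[:,2]>.25)&(X[:,2]<.33); print("grip",t.sum(),X[t].mean(0))
E
```

```text
clock: 2.43
position: [0.5659, 0.2579, 0.302]
eef_rot: [0.427, -0.427, 0.564, -0.564]
contact_force: [0.1, 0.3, -0.3]
opening: 0.0856
clock: 2.68
position: [0.5908, 0.2384, 0.3013]
eef_rot: [0.426, -0.427, 0.565, -0.564]
contact_force: [0.2, -0.2, -0.3]
opening: 0.0854
t 2.68 pos [0.5908 0.2384 0.3013] yaw -15.9 open 0.0854 F [ 0.2 -0.2 -0.3] j [0.37 0.39 1.3  0.   1.44 0.64]
 shift(now axes) [-0.0005  0.1433 -0.0007] shift(goal axes) [-0.0004  0.1433 -0.0009] rotvec [0.0015 0.0017 0.0006]
side cap 230 (array([589.5, 239.4]), array([23.6, 22.2]), 46.2)
grip 289 [0.54153617 0.25336496 0.31912501]
top cap 132 (array([590.6, 237.5]), array([23.5, 21.8]), 44.3)
grip 112 [0.59677632 0.23028146 0.3185873 ]
```

View pics/side1.png

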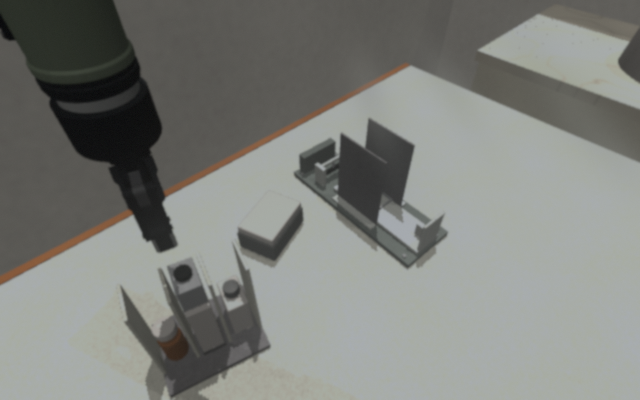

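```bash
python3 -m handwheel '[[[0,0.02,0],[0,0,0],1],[[0,0.02,0],[0,0,0],1],[[0,0.02,0],[0,0,0],1],[[0,0.02,0],[0,0,0],1],[[0,0.02,0],[0,0,0],1]]'
python3 -m handwheel '[[[0,0.02,0],[0,0,0],1],[[0,0.0115,0],[0,0,0],1],[[0,0.0115,0],[0,0,0],1],[[0,0,0],[0,0,0],1]]'
python3 -m handwheel '[[[0,0,0],[0,0,0],-1],[[0,0,0],[0,0,0],-1],[[0,0,0],[0,0,0],-1],[[0,0,0],[0,0,0],-1],[[0,0,0],[0,0,0],-1]]' 50
python3 -m handwheel '[[[0,0,0],[0,0,0],-1],[[0,0,0],[0,0,0],-1],[[0,0,0],[0,0,0],-1],[[0,0,0],[0,0,0],-1],[[0,0,0],[0,0,0],-1]]' 50
```

```text
clock: 3.2
position: [0.5887, 0.2408, 0.2019]
eef_rot: [0.427, -0.427, 0.564, -0.564]
contact_force: [-0.6, 0.2, -0.1]
opening: 0.0854
clock: 3.53
position: [0.5884, 0.2398, 0.1573]
eef_rot: [0.425, -0.428, 0.564, -0.564]
contact_force: [-0.7, -0.2, 0.4]
opening: 0.0856
clock: 3.95
position: [0.5907, 0.2399, 0.1609]
eef_rot: [-0.427, 0.425, -0.564, 0.565]
contact_force: [-0.0, 0.7, 4.5]
opening: 0.0515
clock: 4.37
position: [0.5907, 0.2399, 0.1609]
eef_rot: [-0.427, 0.425, -0.564, 0.565]
contact_force: [-0.4, 0.2, 6.6]
opening: 0.0512
```

```bash
python3 -m handwheel '[[[0,-0.004,0],[0,0,0],-1],[[0,-0.006,0],[0,0,0],-1],[[0,-0.01,0],[0,0,0],-1],[[0,-0.01,0],[0,0,0],-1],[[0,-0.01,0],[0,0,0],-1]]'
python3 -m handwheel '[[[0,-0.012,0],[0,0,0],-1],[[0,-0.015,0],[0,0,0],-1],[[0,-0.015,0],[0,0,0],-1],[[0,-0.015,0],[0,0,0],-1],[[0,-0.015,0],[0,0,0],-1]]'
python3 -m handwheel '[[[0,-0.015,0],[0,0,0],-1],[[0,-0.015,0],[0,0,0],-1],[[0,-0.015,0],[0,0,0],-1],[[0,-0.015,0],[0,0,0],-1],[[0,-0.015,0],[0,0,0],-1]]'
python3 -m handwheel '[[[0,-0.01,0],[0,0,0],-1],[[0,-0.006,0],[0,0,0],-1],[[0,-0.002,0],[0,0,0],-1],[[0,0,0],[0,0,0],-1]]'
python3 - <<'E'
from h import *
from bench import cams
plan(.45,.04,.38,-16)
c=cams.capture("side"); cv2.imwrite("pics/side2.png",c["img"][:,:,::-1])
E
```

```text
clock: 4.78
position: [0.59, 0.2395, 0.2002]
eef_rot: [0.426, -0.426, 0.564, -0.564]
contact_force: [-0.8, -0.3, -4.0]
opening: 0.0517
clock: 5.2
position: [0.59, 0.2395, 0.273]
eef_rot: [-0.426, 0.426, -0.564, 0.564]
contact_force: [-0.4, -1.3, -4.4]
opening: 0.0513
clock: 5.62
position: [0.5898, 0.2394, 0.348]
eef_rot: [-0.426, 0.426, -0.564, 0.564]
contact_force: [0.1, 0.1, -4.7]
opening: 0.0515
clock: 5.95
position: [0.5899, 0.2395, 0.3645]
eef_rot: [-0.426, 0.426, -0.564, 0.564]
contact_force: [0.8, 1.4, -4.6]
opening: 0.0513
t 5.95 pos [0.5899 0.2395 0.3645] yaw -15.89 open 0.0513 F [ 0.8  1.4 -4.6] j [0.37 0.38 1.17 0.   1.59 0.64]
 shift(now axes) [ 0.2302 -0.0155 -0.08  ] shift(goal axes) [ 0.2303 -0.0155 -0.0795] rotvec [-0.0002  0.0019 -0.0002]
```

View pics/side2.png

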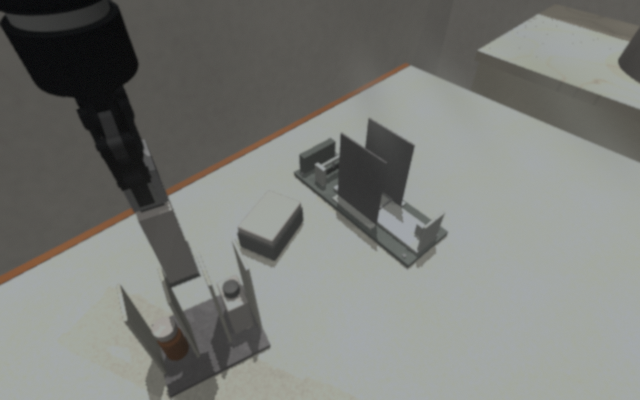

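```bash
python3 -m handwheel '[[[0.004,0,-0.0014],[0,0,0],-1],[[0.008,0,-0.0028],[0,0,0],-1],[[0.012,0,-0.0042],[0,0,0],-1],[[0.016,0,-0.0056],[0,0,0],-1],[[0.016,0,-0.0056],[0,0,0],-1]]' >/dev/null
python3 -m handwheel '[[[0.016,0,-0.0056],[0,0,0],-1],[[0.016,0,-0.0056],[0,0,0],-1],[[0.016,0,-0.0056],[0,0,0],-1],[[0.016,0,-0.0056],[0,0,0],-1],[[0.016,0,-0.0056],[0,0,0],-1]]' >/dev/null
python3 -m handwheel '[[[0.016,0,-0.0056],[0,0,0],-1],[[0.016,0,-0.0056],[0,0,0],-1],[[0.016,0,-0.0056],[0,0,0],-1],[[0.016,0,-0.0056],[0,0,0],-1],[[0.012,0,-0.0042],[0,0,0],-1]]' >/dev/null
python3 -m handwheel '[[[0.01,0,-0.0034],[0,0,0],-1],[[0.006,0,-0.002],[0,0,0],-1],[[0.002,0,-0.001],[0,0,0],-1],[[0,0,0],[0,0.03,0],-1],[[0,0,0],[0,0.06,0],-1]]'
python3 -m handwheel '[[[0,0,0],[0,0.09,0],-1],[[0,0,0],[0,0.09,0],-1],[[0,0,0],[0,0.09,0],-1],[[0,0,0],[0,0.09,0],-1],[[0,0,0],[0,0.09,0],-1]]'>/dev/null
python3 -m handwheel '[[[0,0,0],[0,0.09,0],-1],[[0,0,0],[0,0.09,0],-1],[[0,0,0],[0,0.09,0],-1],[[0,0,0],[0,0.09,0],-1],[[0,0,0],[0,0.09,0],-1]]'>/dev/null
python3 -m handwheel '[[[0,0,0],[0,0.09,0],-1],[[0,0,0],[0,0.09,0],-1],[[0,0,0],[0,0.09,0],-1],[[0,0,0],[0,0.06,0],-1],[[0,0,0],[0,0.015,0],-1]]'
python3 -m handwheel '[[[0,0,0],[0,0,0],-1],[[0,0,0],[0,0,0],-1],[[0,0,0],[0,0,0],-1]]'
python3 - <<'E'
from h import *
from bench import cams
plan(.45,.04,.158,-92.5)
for n in("side","top"):
    c=cams.capture(n); cv2.imwrite(f"pics/{n}3.png",c["img"][:,:,::-1])
    X=cloud(c).reshape(-1,3); m=(X[:,0]>.4)&(X[:,0]<.5)&(abs(X[:,1]-.04)<.06)&(X[:,2]>.19)
    print(n,m.sum(),"lowest z",X[m,2].min() if m.sum() else "")
    for z in(.21,.24,.27,.3,.33):
        k=m&(abs(X[:,2]-z)<.008)
        if k.sum()>10: print(z,k.sum(),"x",np.percentile(X[k,0],[2,98]).round(4),"y",np.percentile(X[k,1],[2,98]).round(4))
E
```

```text
clock: 7.67
position: [0.4497, 0.0405, 0.3643]
eef_rot: [0.4, -0.399, 0.583, -0.583]
contact_force: [0.1, -0.5, -3.5]
opening: 0.0511
clock: 8.92
position: [0.4499, 0.0408, 0.3641]
eef_rot: [-0.015, 0.015, 0.707, -0.707]
contact_force: [0.4, 0.8, -3.9]
opening: 0.0519
clock: 9.17
position: [0.4496, 0.0405, 0.3642]
eef_rot: [-0.014, 0.014, 0.707, -0.707]
contact_force: [-0.8, -0.3, -3.8]
opening: 0.0515
t 9.17 pos [0.4496 0.0405 0.3642] yaw -92.32 open 0.0515 F [-0.8 -0.3 -3.8] j [0.06 0.06 1.59 0.   1.49 1.68]
 shift(now axes) [-0.0005  0.2062  0.0005] shift(goal axes) [-0.0004  0.2062  0.0005] rotvec [0.0002 0.0032 0.0001]
side 17334 lowest z 0.21344745983768448
0.21 81 x [0.4269 0.4653] y [0.0171 0.0723]
0.24 335 x [0.429  0.4632] y [0.0183 0.0715]
0.27 383 x [0.4288 0.4636] y [0.0188 0.0714]
0.3 454 x [0.4289 0.4633] y [0.0185 0.0714]
0.33 532 x [0.429  0.4634] y [0.0177 0.0713]
top 29338 lowest z 0.41095108785185497
```

View pics/side3.png

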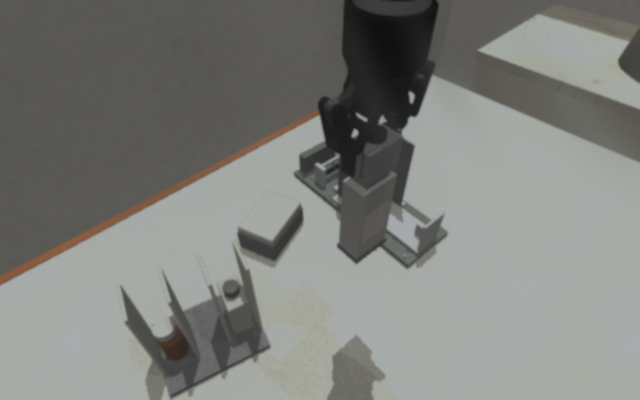

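```bash
python3 -m handwheel '[[[0,0.006,0],[0,0,0],-1],[[0,0.012,0],[0,0,0],-1],[[0,0.018,0],[0,0,0],-1],[[0,0.02,0],[0,0,0],-1],[[0,0.02,0],[0,0,0],-1]]' >/dev/null
python3 -m handwheel '[[[0,0.02,0],[0,0,0],-1],[[0,0.02,0],[0,0,0],-1],[[0,0.02,0],[0,0,0],-1],[[0,0.02,0],[0,0,0],-1],[[0,0.018,0],[0,0,0],-1]]' >/dev/null
python3 -m handwheel '[[[0,0.014,0],[0,0,0],-1],[[0,0.008,0],[0,0,0],-1],[[0,0.006,0],[0,0,0],-1],[[0,0.004,0],[0,0,0],-1],[[0,0.002,0],[0,0,0],-1]]'
python3 -m handwheel '[[[0,0.002,0],[0,0,0],-1],[[0,0.001,0],[0,0,0],-1],[[0,0.001,0],[0,0,0],-1],[[0,0.001,0],[0,0,0],-1],[[0,0,0],[0,0,0],-1]]'
```

```text
clock: 10.52
position: [0.4498, 0.0404, 0.1563]
eef_rot: [-0.014, 0.015, 0.707, -0.707]
contact_force: [0.4, -0.4, -3.6]
opening: 0.0513
clock: 10.93
position: [0.4496, 0.0404, 0.1514]
eef_rot: [-0.015, 0.015, 0.707, -0.707]
contact_force: [-0.2, -0.7, -4.3]
opening: 0.0514
```

```bash
python3 -m handwheel '[[[0,0.0005,0],[0,0,0],-1],[[0,0.0005,0],[0,0,0],-1],[[0,0,0],[0,0,0],-1]]'
python3 -m handwheel '[[[0,0.0005,0],[0,0,0],-1],[[0,0.0005,0],[0,0,0],-1],[[0,0,0],[0,0,0],-1]]'
```

```text
clock: 11.18
position: [0.4498, 0.0404, 0.1509]
eef_rot: [-0.014, 0.015, 0.707, -0.707]
contact_force: [-0.4, -1.0, 1.5]
opening: 0.0519
clock: 11.43
position: [0.45, 0.0405, 0.1509]
eef_rot: [-0.014, 0.015, 0.707, -0.707]
contact_force: [-2.7, 1.0, 9.8]
opening: 0.0515
```

```bash
python3 -m handwheel '[[[0,-0.0008,0],[0,0,0],-1],[[0,0,0],[0,0,0],0.27],[[0,0,0],[0,0,0],0.35],[[0,0,0],[0,0,0],0.5],[[0,0,0],[0,0,0],0.7]]'
python3 -m handwheel '[[[0,0,0],[0,0,0],1],[[0,0,0],[0,0,0],1],[[0,0,0],[0,0,0],1],[[0,0,0],[0,0,0],1]]'
python3 -m handwheel '[[[0,-0.01,0],[0,0,0],1],[[0,-0.03,0],[0,0,0],1],[[0,-0.03,0],[0,0,0],1],[[0,-0.03,0],[0,0,0],1],[[0,-0.03,0],[0,0,0],1]]'
python3 - <<'E'
from h import *
from bench import cams
plan(.45,.04,.150,-2.5)
for n in("side","top"):
    c=cams.capture(n); np.savez(f"pics/{n}4.npz",**c)
    X=cloud(c).reshape(-1,3); m=(X[:,0]>.4)&(X[:,0]<.5)&(abs(X[:,1]-.04)<.06)&(X[:,2]>.02)
    for z in(.03,.07,.11,.16):
        k=m&(abs(X[:,2]-z)<.008)
        if k.sum()>10: print(n,z,k.sum(),"x",np.percentile(X[k,0],[2,98]).round(4),"y",np.percentile(X[k,1],[2,98]).round(4))
    for z in (.18,.19):
        k=m&(abs(X[:,2]-z)<.004)
        if k.sum()>10: print(n,z,k.sum(),rect(X[k]))
E
```

```text
clock: 11.85
position: [0.4496, 0.0404, 0.15]
eef_rot: [-0.015, 0.015, 0.707, -0.707]
contact_force: [0.7, 0.1, -0.1]
opening: 0.0722
clock: 12.18
position: [0.4495, 0.0404, 0.15]
eef_rot: [-0.015, 0.015, 0.707, -0.707]
contact_force: [0.2, -0.7, 0.3]
opening: 0.0853
clock: 12.6
position: [0.4492, 0.0404, 0.2815]
eef_rot: [-0.015, 0.015, 0.707, -0.707]
contact_force: [-0.1, 0.1, 0.6]
opening: 0.0855
t 12.6 pos [0.4492 0.0404 0.2815] yaw -92.38 open 0.0855 F [-0.1  0.1  0.6] j [0.06 0.1  1.76 0.   1.29 1.68]
 shift(now axes) [-0.0009  0.1315  0.0004] shift(goal axes) [0.0003 0.1315 0.0008] rotvec [ 2.0000e-04 -1.5687e+00  1.0000e-04]
side 0.03 152 x [0.4299 0.4638] y [0.0183 0.0712]
side 0.07 184 x [0.4296 0.4649] y [0.0181 0.0712]
side 0.11 201 x [0.4296 0.4648] y [0.0186 0.0712]
side 0.16 237 x [0.4295 0.4645] y [0.0209 0.0694]
side 0.18 545 (array([447.4,  42.6]), array([53. , 35.3]), 87.5)
side 0.19 192 (array([447.1,  43.3]), array([21.5, 23.5]), 43.8)
```

```bash
python3 -m handwheel '[[[0,0,0],[0,-0.12,0],1],[[0,0,0],[0,-0.12,0],1],[[0,0,0],[0,-0.12,0],1],[[0,0,0],[0,-0.12,0],1],[[0,0,0],[0,-0.12,0],1]]' >/dev/null
python3 -m handwheel '[[[0,0,0],[0,-0.12,0],1],[[0,0,0],[0,-0.12,0],1],[[0,0,0],[0,-0.12,0],1],[[0,0,0],[0,-0.12,0],1],[[0,0,0],[0,-0.12,0],1]]' >/dev/null
python3 -m handwheel '[[[0,0,0],[0,-0.12,0],1],[[0,0,0],[0,-0.12,0],1],[[0,0,0],[0,-0.12,0],1],[[0,0,0],[0,-0.0087,0],1],[[0,0,0],[0,0,0],1]]'
python3 -m handwheel '[[[0,0,0],[0,0,0],1],[[0,0,0],[0,0,0],1]]' >/dev/null
python3 -c "
from h import *
plan(.4495,.0405,.150,-2.5)"
```

```text
clock: 13.95
position: [0.4492, 0.0404, 0.2795]
eef_rot: [0.488, -0.489, 0.512, -0.511]
contact_force: [-0.6, -0.2, -0.4]
opening: 0.0852
t 14.12 pos [0.4494 0.0404 0.2799] yaw -2.6 open 0.0855 F [ 0.1 -0.4  1.1] j [0.06 0.1  1.76 0.   1.28 0.11]
 shift(now axes) [-1.000e-04  1.299e-01  1.000e-04] shift(goal axes) [-1.000e-04  1.299e-01  1.000e-04] rotvec [ 0.0003 -0.0018 -0.    ]
```

```bash
python3 -m handwheel '[[[0,0.02,-0.001],[0,0,0],1],[[0,0.02,0],[0,0,0],1],[[0,0.02,0],[0,0,0],1],[[0,0.02,0],[0,0,0],1],[[0,0.02,0],[0,0,0],1]]' >/dev/null
python3 -m handwheel '[[[0,0.015,0],[0,0,0],1],[[0,0.01,0],[0,0,0],1],[[0,0.005,0],[0,0,0],1],[[0,0,0],[0,0,0],0.3],[[0,0,0],[0,0,0],0.1]]' 30
python3 -m handwheel '[[[0,0,0],[0,0,0],0],[[0,0,0],[0,0,0],-0.1],[[0,0,0],[0,0,0],-0.15],[[0,0,0],[0,0,0],-0.2],[[0,0,0],[0,0,0],-0.25]]'
python3 -m handwheel '[[[0,0,0],[0,0,0],-1],[[0,0,0],[0,0,0],-1],[[0,0,0],[0,0,0],-1],[[0,0,0],[0,0,0],-1],[[0,0,0],[0,0,0],-1]]' 50
```

```text
clock: 14.95
position: [0.4488, 0.0405, 0.1504]
eef_rot: [-0.489, 0.489, -0.511, 0.511]
contact_force: [-0.3, -0.0, 0.0]
opening: 0.0643
clock: 15.37
position: [0.4483, 0.0405, 0.1507]
eef_rot: [0.489, -0.489, 0.511, -0.511]
contact_force: [-2.3, -0.1, 3.9]
opening: 0.0342
clock: 15.78
position: [0.4483, 0.0405, 0.1507]
eef_rot: [0.489, -0.489, 0.511, -0.511]
contact_force: [-1.8, -0.4, 6.2]
opening: 0.0335
```

```bash
python3 -m handwheel '[[[0,-0.003,0],[0,0,0],-1],[[0,-0.006,0],[0,0,0],-1],[[0,-0.01,0],[0,0,0],-1],[[0,-0.015,0],[0,0,0],-1],[[0,-0.018,0],[0,0,0],-1]]'
python3 -m handwheel '[[[0,-0.02,0],[0,0,0],-1],[[0,-0.02,0],[0,0,0],-1],[[0,-0.02,0],[0,0,0],-1],[[0,-0.02,0],[0,0,0],-1],[[0,-0.02,0],[0,0,0],-1]]'>/dev/null
python3 -m handwheel '[[[0,-0.02,0],[0,0,0],-1],[[0,-0.017,0],[0,0,0],-1],[[0,-0.013,0],[0,0,0],-1],[[0,-0.009,0],[0,0,0],-1],[[0,-0.004,0],[0,0,0],-1]]'
python3 - <<'E'
from h import *
plan(.598,-.187,.366,-2.5)
from bench import cams
c=cams.capture("side")
X=cloud(c).reshape(-1,3); m=(X[:,0]>.4)&(X[:,0]<.5)&(abs(X[:,1]-.04)<.06)&(X[:,2]>.19)
for z in(.225,.25,.275,.3,.325):
        k=m&(abs(X[:,2]-z)<.008)
        if k.sum()>10: print(z,k.sum(),"x",np.percentile(X[k,0],[2,98]).round(4),"y",np.percentile(X[k,1],[2,98]).round(4))
E
```

```text
clock: 16.2
position: [0.4476, 0.0404, 0.2017]
eef_rot: [0.488, -0.49, 0.512, -0.51]
contact_force: [-0.5, 0.3, -4.6]
opening: 0.0338
clock: 17.03
position: [0.4487, 0.0404, 0.3661]
eef_rot: [-0.489, 0.489, -0.51, 0.511]
contact_force: [0.4, -0.3, -3.5]
opening: 0.0337
t 17.03 pos [0.4487 0.0404 0.3661] yaw -2.5 open 0.0337 F [ 0.4 -0.3 -3.5] j [0.06 0.06 1.59 0.   1.49 0.11]
 shift(now axes) [0.2207 0.0003 0.1591] shift(goal axes) [2.207e-01 1.000e-04 1.591e-01] rotvec [-0.0016 -0.     -0.0002]
0.225 402 x [0.4283 0.4653] y [0.0174 0.0723]
0.25 348 x [0.43   0.4649] y [0.0177 0.0716]
0.275 404 x [0.4299 0.4641] y [0.0185 0.0715]
0.3 441 x [0.4302 0.4643] y [0.0186 0.0715]
0.325 498 x [0.4302 0.4643] y [0.0184 0.0715]
```

```bash
python3 -m handwheel '[[[0.0035,0,0.0025],[0,0,0],-1],[[0.007,0,0.005],[0,0,0],-1],[[0.0103,0,0.0075],[0,0,0],-1],[[0.0138,0,0.0099],[0,0,0],-1],[[0.0138,0,0.0099],[0,0,0],-1]]' >/dev/null
python3 -m handwheel '[[[0.0138,0,0.0099],[0,0,0],-1],[[0.0138,0,0.0099],[0,0,0],-1],[[0.0138,0,0.0099],[0,0,0],-1],[[0.0138,0,0.0099],[0,0,0],-1],[[0.0138,0,0.0099],[0,0,0],-1]]' >/dev/null
python3 -m handwheel '[[[0.0138,0,0.0099],[0,0,0],-1],[[0.0138,0,0.0099],[0,0,0],-1],[[0.0138,0,0.0099],[0,0,0],-1],[[0.0138,0,0.0099],[0,0,0],-1],[[0.0138,0,0.0099],[0,0,0],-1]]' >/dev/null
python3 -m handwheel '[[[0.0138,0,0.01],[0,0,0],-1],[[0.0103,0,0.0076],[0,0,0],-1],[[0.007,0,0.0052],[0,0,0],-1],[[0.0035,0,0.0027],[0,0,0],-1],[[0,0,0],[0,0,0],-1]]'
python3 -m handwheel '[[[0,0,0],[0,0,0],-1],[[0,0,0],[0,0,0],-1],[[0,0,0],[0,0,0],-1]]'>/dev/null
python3 - <<'E'
from h import *
plan(.598,-.187,.366,-2.5)
from bench import cams
g=np.radians(-2.5); B=np.array([[np.cos(g),-np.sin(g)],[np.sin(g),np.cos(g)]])
for n in("side","top"):
    c=cams.capture(n); cv2.imwrite(f"pics/{n}5.png",c["img"][:,:,::-1])
    X=cloud(c).reshape(-1,3); m=(X[:,0]>.4)&(X[:,0]<.82)&(X[:,1]<-.08)&(X[:,1]>-.3)
    L=(X[:,:2]-[.6185,-.1865])@B   # bay coords, nominal
    pc=lambda v:(np.percentile(v,[1,50,99])*1000).round(1)
    for z in(.21,.222,.24,.26,.28,.3):
        k=m&(abs(X[:,2]-z)<.006)
        if k.sum()>10: print(n,"z",z,k.sum(),"bx",pc(L[k,0]),"by",pc(L[k,1]))
    for s in(1,-1):
        k=m&(abs(X[:,2]-.186)<.004)&(L[:,1]*s>.02)
        if k.sum()>10: print(n,"wall",s,k.sum(),"bx",pc(L[k,0]),"by",pc(L[k,1]))
        k=m&(X[:,2]>.05)&(X[:,2]<.17)&(L[:,1]*s>.02)&(L[:,1]*s<.06)&(abs(L[:,0]+.01)<.055)
        if k.sum()>10: print(n,"wallface",s,k.sum(),"by",pc(L[k,1]))
    k=m&(X[:,2]>.03)&(X[:,2]<.095)&(L[:,0]<-.15)
    if k.sum()>10: print(n,"handle",k.sum(),"bx",pc(L[k,0]),"by",pc(L[k,1]))
    k=m&(X[:,2]>.006)&(X[:,2]<.018)
    if k.sum()>10: print(n,"plate",k.sum(),"bx",pc(L[k,0]),"by",pc(L[k,1]))
E
```

```text
clock: 18.75
position: [0.5984, -0.1884, 0.3643]
eef_rot: [0.489, -0.489, 0.511, -0.511]
contact_force: [0.5, 0.1, -3.8]
opening: 0.0337
t 19.0 pos [ 0.5977 -0.1867  0.3655] yaw -2.46 open 0.0332 F [-0.1  0.6 -4.2] j [-0.32  0.36  1.2   0.    1.58 -0.28]
 shift(now axes) [ 0.0003 -0.0005  0.0003] shift(goal axes) [ 0.0003 -0.0005  0.0003] rotvec [-0.0003  0.0006 -0.0002]
side z 0.222 212 bx [-41.6 -38.4  -3.8] by [-27.1  21.9  31.2]
side z 0.24 185 bx [-39.4 -37.6  -5.7] by [-24.9  24.8  30.3]
side z 0.26 204 bx [-39.6 -37.9  -5. ] by [-24.5  23.6  30.5]
side z 0.28 214 bx [-39.9 -37.8  -5.3] by [-24.   24.2  30.3]
side z 0.3 232 bx [-39.5 -37.7  -5.7] by [-25.1  24.2  30.7]
side wall 1 199 bx [-69.3 -15.1  47.7] by [36.9 40.6 42.8]
side wallface 1 1828 by [39.1 40.9 42.7]
side wall -1 90 bx [-69.6 -43.9 -16.1] by [-40.1 -36.9 -34.2]
side wallface -1 1303 by [-39.  -36.9 -34.7]
side handle 414 bx [-174.8 -173.8 -151. ] by [-25.7   5.3  31.9]
side plate 2382 bx [-179.2  -73.8  169.2] by [-61.9  46.8  66.3]
top z 0.222 120 bx [-40.  -37.8  -3.3] by [-27.7  13.6  28.7]
top z 0.24 68 bx [-38.1 -37.4  -5.7] by [-25.6  13.2  27.9]
top z 0.26 83 bx [-38.2 -37.3  -5. ] by [-25.   17.3  27.7]
top z 0.28 93 bx [-38.2 -37.1  -4.3] by [-24.4  20.7  27.6]
top z 0.3 97 bx [-37.9 -37.   -4.3] by [-18.1  21.4  27.5]
top wall 1 177 bx [-66.9 -11.2  49.5] by [35.9 38.3 40.2]
top wallface 1 519 by [38.7 39.6 40.4]
top wall -1 57 bx [-67.1 -49.6 -30. ] by [-41.2 -38.3 -36.3]
top wallface -1 318 by [-39.6 -38.5 -36.2]
top handle 139 bx [-172.5 -168.8 -150.7] by [-26.2   1.7  29.7]
top plate 3184 bx [-176.7   18.   171.2] by [-65.2  34.7  64. ]
```

View pics/side5.png

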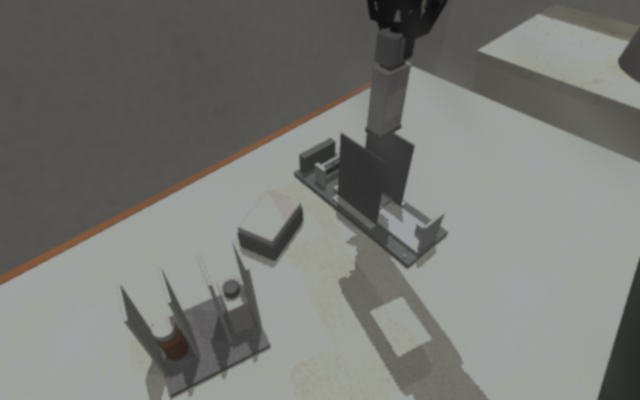

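```bash
python3 -m handwheel '[[[0.0012,0,0.0037],[0,0,0],-1],[[0,0.005,0],[0,0,0],-1],[[0,0.01,0],[0,0,0],-1],[[0,0.014,0],[0,0,0],-1],[[0,0.014,0],[0,0,0],-1]]'
python3 -m handwheel '[[[0,0.014,0],[0,0,0],-1],[[0,0.014,0],[0,0,0],-1],[[0,0.014,0],[0,0,0],-1],[[0,0.014,0],[0,0,0],-1],[[0,0.014,0],[0,0,0],-1]]'
python3 -m handwheel '[[[0,0.014,0],[0,0,0],-1],[[0,0.014,0],[0,0,0],-1],[[0,0.01,0],[0,0,0],-1],[[0,0.007,0],[0,0,0],-1],[[0,0.003,0],[0,0,0],-1]]'
python3 -m handwheel '[[[0,0,0],[0,0,0],-1],[[0,0,0],[0,0,0],-1],[[0,0,0],[0,0,0],-1]]'>/dev/null
python3 - <<'E'
from h import *
plan(.602,-.188,.1727,-2.5)
from bench import cams
for n in("side","top"):
    c=cams.capture(n); cv2.imwrite(f"pics/{n}6.png",c["img"][:,:,::-1])
a=cv2.imread("pics/side6.png")[130:280,280:460]; b=cv2.imread("pics/top6.png")[90:280,340:450]
a=cv2.resize(a,(540,450),interpolation=3); b=cv2.resize(b,(260,450),interpolation=3)
cv2.imwrite("pics/c6.png",cv2.convertScaleAbs(np.hstack([a,b]),alpha=1.5))
E
```

```text
clock: 19.52
position: [0.6014, -0.1886, 0.3208]
eef_rot: [0.489, -0.489, 0.511, -0.511]
contact_force: [-0.4, -0.1, -4.2]
opening: 0.0334
clock: 19.93
position: [0.6011, -0.1884, 0.2502]
eef_rot: [0.489, -0.489, 0.511, -0.51]
contact_force: [-0.3, -0.6, -4.4]
opening: 0.0336
clock: 20.35
position: [0.601, -0.1884, 0.2024]
eef_rot: [0.489, -0.489, 0.512, -0.51]
contact_force: [-0.6, 0.6, -4.5]
opening: 0.0335
t 20.6 pos [ 0.6021 -0.1888  0.205 ] yaw -2.51 open 0.0335 F [-1.  -0.5 -4.1] j [-0.32  0.43  1.49  0.    1.22 -0.28]
 shift(now axes) [-0.0008  0.0323 -0.0002] shift(goal axes) [-0.0008  0.0323 -0.0002] rotvec [-0.0018 -0.0001  0.0004]
```

View pics/c6.png

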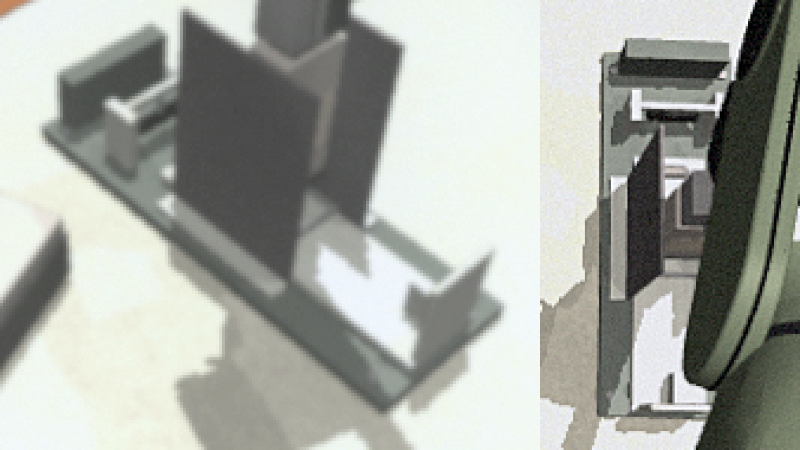

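```bash
python3 -m handwheel '[[[0,0.006,0],[0,0,0],-1],[[0,0.008,0],[0,0,0],-1],[[0,0.006,0],[0,0,0],-1],[[0,0.004,0],[0,0,0],-1],[[0,0,0],[0,0,0],-1]]'
python3 -m handwheel '[[[0,0.002,0],[0,0,0],-1],[[0,0.002,0],[0,0,0],-1],[[0,0.001,0],[0,0,0],-1],[[0,0,0],[0,0,0],-1]]'
python3 -m handwheel '[[[0,0.001,0],[0,0,0],-1],[[0,0.001,0],[0,0,0],-1],[[0,0,0],[0,0,0],-1],[[0,0,0],[0,0,0],-1]]'
```

```text
clock: 21.12
position: [0.6008, -0.1884, 0.1783]
eef_rot: [0.488, -0.489, 0.512, -0.51]
contact_force: [0.1, 0.3, -5.1]
opening: 0.0336
clock: 21.45
position: [0.6016, -0.1887, 0.175]
eef_rot: [0.489, -0.489, 0.511, -0.511]
contact_force: [-0.2, 0.1, -4.6]
opening: 0.0332
clock: 21.78
position: [0.6016, -0.1887, 0.1731]
eef_rot: [0.489, -0.489, 0.511, -0.511]
contact_force: [0.4, 0.5, -3.6]
opening: 0.0334
```

```bash
python3 -m handwheel '[[[0,0.0005,0],[0,0,0],-1],[[0,0.0004,0],[0,0,0],-1],[[0,0,0],[0,0,0],-1],[[0,0,0],[0,0,0],-1]]'
```

```text
clock: 22.12
position: [0.6017, -0.1887, 0.1728]
eef_rot: [-0.489, 0.489, -0.511, 0.511]
contact_force: [-1.4, -0.8, -0.5]
opening: 0.0335
```

```bash
python3 -m handwheel '[[[0,0.0005,0],[0,0,0],-1],[[0,0,0],[0,0,0],-1],[[0,0,0],[0,0,0],-1]]'
```

```text
clock: 22.37
position: [0.6022, -0.1888, 0.1727]
eef_rot: [-0.489, 0.489, -0.51, 0.511]
contact_force: [-0.7, 0.4, 3.6]
opening: 0.0337
```

```bash
python3 -m handwheel '[[[0,-0.0004,0],[0,0,0],-1],[[0,0,0],[0,0,0],-0.15],[[0,0,0],[0,0,0],-0.1],[[0,0,0],[0,0,0],0],[[0,0,0],[0,0,0],0.2]]'
python3 -m handwheel '[[[0,0,0],[0,0,0],0.5],[[0,0,0],[0,0,0],0.8],[[0,0,0],[0,0,0],1],[[0,0,0],[0,0,0],1],[[0,0,0],[0,0,0],1]]'
python3 -m handwheel '[[[0,-0.01,0],[0,0,0],1],[[0,-0.02,0],[0,0,0],1],[[0,-0.03,0],[0,0,0],1],[[0,-0.03,0],[0,0,0],1],[[0,-0.03,0],[0,0,0],1]]'
python3 -m handwheel '[[[0,-0.02,0],[0,0,0],1],[[0,-0.02,0],[0,0,0],1],[[0,0,0],[0,0,0],1],[[0,0,0],[0,0,0],1]]'
python3 - <<'E'
from h import *
plan(.40,-.178,.33,-2.5)
from bench import cams
c=cams.capture("side"); cv2.imwrite("pics/side7.png",c["img"][:,:,::-1])
a=cv2.imread("pics/side7.png")[90:290,260:480]
cv2.imwrite("pics/c7.png",cv2.convertScaleAbs(cv2.resize(a,(660,600),interpolation=3),alpha=1.5))
X=cloud(c).reshape(-1,3); m=(X[:,0]>.5)&(X[:,0]<.7)&(X[:,1]<-.1)&(X[:,1]>-.3)
k=m&(abs(X[:,2]-.202)<.004); print("headtop",k.sum(),rect(X[k]))
k=m&(abs(X[:,2]-.212)<.004); print("cap",k.sum(),rect(X[k]),X[k,2].mean())
E
```

```text
clock: 22.78
position: [0.6016, -0.1887, 0.1717]
eef_rot: [0.489, -0.489, 0.511, -0.511]
contact_force: [0.7, 1.0, -0.2]
opening: 0.051
clock: 23.2
position: [0.6016, -0.1887, 0.1721]
eef_rot: [0.489, -0.489, 0.511, -0.511]
contact_force: [0.6, -0.1, -1.0]
opening: 0.0855
clock: 23.62
position: [0.6014, -0.1886, 0.2942]
eef_rot: [-0.489, 0.489, -0.511, 0.511]
contact_force: [0.8, 0.0, 0.2]
opening: 0.0854
clock: 23.95
position: [0.6019, -0.1888, 0.3337]
eef_rot: [-0.49, 0.488, -0.51, 0.512]
contact_force: [0.8, -0.2, -0.4]
opening: 0.0855
t 23.95 pos [ 0.6019 -0.1888  0.3337] yaw -2.5 open 0.0855 F [ 0.8 -0.2 -0.4] j [-0.32  0.37  1.26  0.    1.51 -0.28]
 shift(now axes) [-0.0019  0.0031 -0.2022] shift(goal axes) [-0.0019  0.0037 -0.2022] rotvec [-0.0031 -0.      0.0008]
headtop 245 (array([ 601.1, -186.3]), array([53. , 35.9]), 87.5)
cap 97 (array([ 600.3, -185.2]), array([23.2, 21.8]), 69.7) 0.2120621831451628
```

View pics/c7.png

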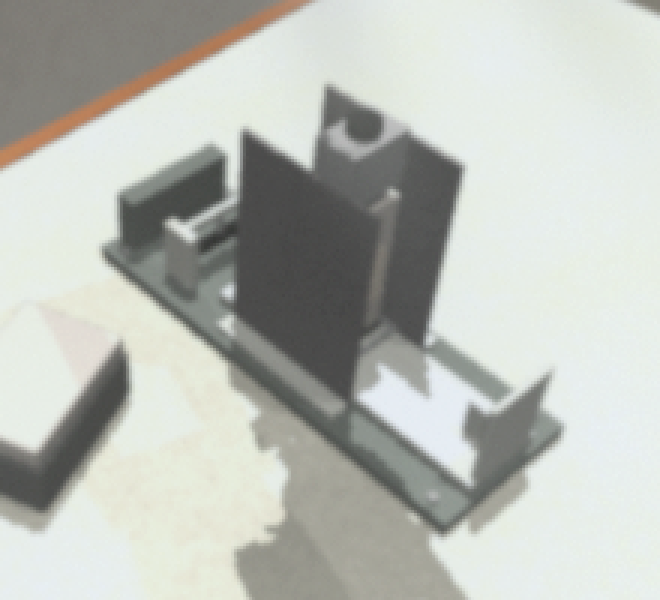

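```bash
python3 -m handwheel '[[[-0.0002,0,-0.0225],[0,0,0],1],[[-0.0002,0,-0.0225],[0,0,0],1],[[-0.0002,0,-0.0225],[0,0,0],1],[[-0.0002,0,-0.0225],[0,0,0],1],[[-0.0002,0,-0.0225],[0,0,0],1]]' >/dev/null
python3 -m handwheel '[[[0,0,-0.0225],[0,0,0],-1],[[0,0,-0.0225],[0,0,0],-1],[[0,0,-0.0225],[0,0,0],-1],[[0,0,-0.0225],[0,0,0],-1],[[0,0,0],[0,0,0],-1]]'
python3 -m handwheel '[[[0,0.0265,0],[0,0,0],-1],[[0,0.0265,0],[0,0,0],-1],[[0,0.0265,0],[0,0,0],-1],[[0,0.0265,0],[0,0,0],-1],[[0,0.0265,0],[0,0,0],-1]]'
python3 -m handwheel '[[[0,0.0265,0],[0,0,0],-1],[[0,0.0265,0],[0,0,0],-1],[[0,0.0265,0],[0,0,0],-1],[[0,0.0265,0],[0,0,0],-1],[[0,0.0265,0],[0,0,0],-1]]'
python3 -m handwheel '[[[0,0,0],[0,0,0],-1],[[0,0,0],[0,0,0],-1],[[0,0,0],[0,0,0],-1]]'>/dev/null
python3 - <<'E'
from h import *
plan(.43,-.179,.066,-2.5)
from bench import cams
c=cams.capture("side"); cv2.imwrite("pics/side8.png",c["img"][:,:,::-1])
X=cloud(c).reshape(-1,3); m=(abs(X[:,1]+.18)<.05)&(X[:,2]>.03)&(X[:,2]<.09)
k=m&(X[:,0]>.43)&(X[:,0]<.47);print("handle",k.sum(),rect(X[k]),np.percentile(X[k,0],[2,50]))
k=m&(X[:,0]>.36)&(X[:,0]<.43);print("finger",k.sum(),rect(X[k]),X[k].max(0))
a=cv2.imread("pics/side8.png")[90:290,260:480]
cv2.imwrite("pics/c8.png",cv2.convertScaleAbs(cv2.resize(a,(660,600),interpolation=3),alpha=1.5))
E
```

```text
clock: 24.83
position: [0.3952, -0.178, 0.3309]
eef_rot: [0.488, -0.489, 0.513, -0.51]
contact_force: [0.6, 0.1, -0.2]
opening: 0.0254
clock: 25.25
position: [0.3988, -0.1784, 0.1973]
eef_rot: [0.489, -0.489, 0.511, -0.51]
contact_force: [0.7, -0.7, 0.1]
opening: -0.0004
clock: 25.67
position: [0.3987, -0.1783, 0.0649]
eef_rot: [0.489, -0.489, 0.511, -0.51]
contact_force: [-0.1, -0.2, -0.3]
opening: -0.0003
t 25.92 pos [ 0.4    -0.179   0.0676] yaw -2.5 open -0.0001 F [0.3 0.2 0.9] j [-0.45  0.31  2.11  0.    0.72 -0.4 ]
 shift(now axes) [-0.0013  0.0016  0.03  ] shift(goal axes) [-0.0013  0.0016  0.03  ] rotvec [-0.0006  0.      0.0001]
handle 317 (array([ 457.3, -176.5]), array([58.9, 25.4]), 87.4) [0.44408202 0.44596371]
finger 160 (array([ 398.3, -170.8]), array([29.7, 14. ]), 23.1) [ 0.41436889 -0.16380505  0.08991581]
```

View pics/c8.png

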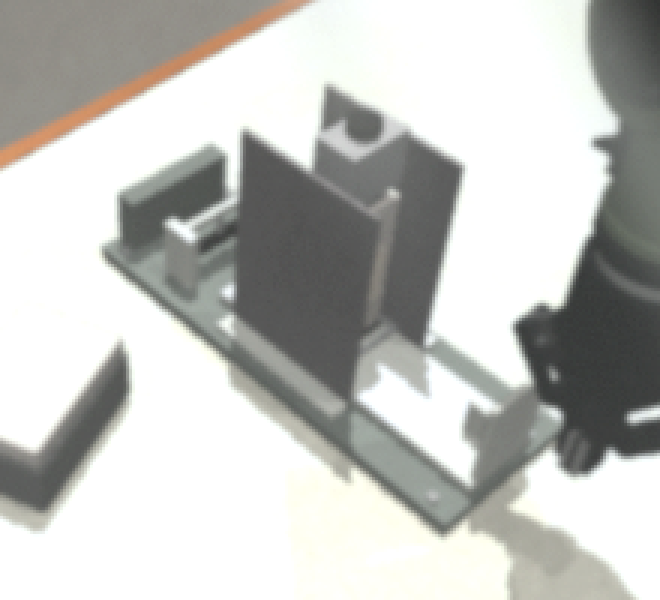

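```bash
python3 -m handwheel '[[[0,0,0.007],[0,0,0],-1],[[0,0,0.007],[0,0,0],-1],[[0,0,0.004],[0,0,0],-1],[[0,0,0.003],[0,0,0],-1],[[0,0,0.002],[0,0,0],-1]]'
for i in 1; do
python3 -m handwheel '[[[0,0,0.002],[0,0,0],-1],[[0,0,0.002],[0,0,0],-1],[[0,0,0.002],[0,0,0],-1],[[0,0,0.002],[0,0,0],-1],[[0,0,0.002],[0,0,0],-1]]'
python3 -m handwheel '[[[0,0,0.002],[0,0,0],-1],[[0,0,0.002],[0,0,0],-1],[[0,0,0.0022],[0,0,0],-1],[[0,0,0.0023],[0,0,0],-1],[[0,0,0.0025],[0,0,0],-1]]'
python3 -m handwheel '[[[0,0,0.0025],[0,0,0],-1],[[0,0,0.0025],[0,0,0],-1],[[0,0,0.0025],[0,0,0],-1],[[0,0,0.0025],[0,0,0],-1],[[0,0,0.0025],[0,0,0],-1]]'
python3 -m handwheel '[[[0,0,0.0025],[0,0,0],-1],[[0,0,0.0025],[0,0,0],-1],[[0,0,0.0025],[0,0,0],-1],[[0,0,0.0025],[0,0,0],-1],[[0,0,0.0025],[0,0,0],-1]]'
python3 -m handwheel '[[[0,0,0.0025],[0,0,0],-1],[[0,0,0.0025],[0,0,0],-1],[[0,0,0.0025],[0,0,0],-1],[[0,0,0.0025],[0,0,0],-1],[[0,0,0.0025],[0,0,0],-1]]'
done
```

```text
clock: 26.38
position: [0.4232, -0.1799, 0.0674]
eef_rot: [-0.489, 0.489, -0.51, 0.511]
contact_force: [-0.3, -1.3, -0.5]
opening: 0.0001
clock: 26.8
position: [0.432, -0.1802, 0.067]
eef_rot: [0.489, -0.489, 0.511, -0.51]
contact_force: [-2.3, -1.1, 1.1]
opening: -0.0001
clock: 27.22
position: [0.4433, -0.1808, 0.067]
eef_rot: [0.489, -0.489, 0.511, -0.511]
contact_force: [-2.0, -1.3, -0.7]
opening: 0.0003
clock: 27.63
position: [0.4561, -0.1813, 0.067]
eef_rot: [0.489, -0.489, 0.511, -0.511]
contact_force: [-1.4, -0.8, -0.2]
opening: -0.0001
clock: 28.05
position: [0.4685, -0.1819, 0.0671]
eef_rot: [0.489, -0.489, 0.511, -0.511]
contact_force: [-0.5, -1.0, -0.6]
opening: -0.0
clock: 28.47
position: [0.4779, -0.1823, 0.0671]
eef_rot: [0.488, -0.491, 0.512, -0.509]
contact_force: [-9.6, -2.6, 5.6]
opening: -0.0001
```

```bash
python3 -m handwheel '[[[0,0,0.002],[0,0,0],-1],[[0,0,0.002],[0,0,0],-1],[[0,0,0.0015],[0,0,0],-1],[[0,0,0.0015],[0,0,0],-1],[[0,0,0.001],[0,0,0],-1]]'
python3 -m handwheel '[[[0,0,0.001],[0,0,0],-1],[[0,0,0.001],[0,0,0],-1],[[0,0,0.001],[0,0,0],-1]]'
```

```text
clock: 28.88
position: [0.4894, -0.1828, 0.0671]
eef_rot: [-0.489, 0.489, -0.511, 0.511]
contact_force: [-0.4, -0.9, -0.5]
opening: 0.0004
clock: 29.13
position: [0.4897, -0.1827, 0.0671]
eef_rot: [0.488, -0.49, 0.512, -0.509]
contact_force: [-10.5, -2.0, 7.7]
opening: 0.0
```

```bash
python3 -m handwheel '[[[0,0,0.0008],[0,0,0],-1],[[0,0,0],[0,0,0],-1],[[0,0,0],[0,0,0],-1]]'
python3 -m handwheel '[[[0,0,-0.002],[0,0,0],-1],[[0,0,-0.003],[0,0,0],-1],[[0,0,-0.008],[0,0,0],-1],[[0,0,-0.02],[0,0,0],-1],[[0,0,-0.02],[0,0,0],-1]]'
python3 -m handwheel '[[[0,0,-0.02],[0,0,0],-1],[[0,-0.01,-0.02],[0,0,0],-1],[[0,-0.04,-0.02],[0,0,0],-1],[[0,-0.04,-0.02],[0,0,0],-1],[[0,-0.04,0],[0,0,0],-1]]'
python3 -m handwheel '[[[0,-0.01,0],[0,0,0],-1],[[0,0,0],[0,0,0],-1],[[0,0,0],[0,0,0],-1]]'
python3 - <<'E'
from h import *
from bench import cams
g=np.radians(-2.5); B=np.array([[np.cos(g),-np.sin(g)],[np.sin(g),np.cos(g)]])
for n in("side","top"):
    c=cams.capture(n); cv2.imwrite(f"pics/{n}9.png",c["img"][:,:,::-1])
    X=cloud(c).reshape(-1,3); L=(X[:,:2]-[.6185,-.1865])@B
    m=(abs(L[:,1])<.05)
    k=m&(X[:,2]>.04)&(X[:,2]<.095)&(L[:,0]>-.14)&(L[:,0]<-.09)
    print(n,"handle bx",k.sum(),np.percentile(L[k,0],[1,50,99]).round(4) if k.sum() else "")
    m&=abs(L[:,1])<.034
    k=m&(abs(X[:,2]-.202)<.004)&(abs(L[:,0])<.1); print("headtop",k.sum(),rect(X[k]) if k.sum()>3 else "",L[k].mean(0))
    k=m&(abs(X[:,2]-.212)<.004)&(abs(L[:,0])<.1); print("cap",k.sum(),X[k].mean(0))
a=cv2.imread("pics/side9.png"); cv2.imwrite("pics/c9.png",cv2.convertScaleAbs(a,alpha=1.4))
E
```

```text
clock: 29.38
position: [0.4897, -0.1827, 0.0671]
eef_rot: [0.488, -0.491, 0.512, -0.509]
contact_force: [-11.4, -2.3, 6.2]
opening: 0.0001
clock: 29.8
position: [0.4399, -0.1805, 0.0671]
eef_rot: [-0.49, 0.489, -0.51, 0.511]
contact_force: [-0.7, 0.2, -0.3]
opening: 0.0003
clock: 30.22
position: [0.3583, -0.1757, 0.192]
eef_rot: [0.488, -0.489, 0.513, -0.509]
contact_force: [0.4, -1.3, -0.4]
opening: -0.0003
clock: 30.47
position: [0.3625, -0.1771, 0.2018]
eef_rot: [-0.489, 0.489, -0.51, 0.511]
contact_force: [-0.2, -0.7, 0.1]
opening: -0.0001
side handle bx 372 [-0.1155 -0.1142 -0.0911]
headtop 233 (array([ 660. , -189.4]), array([53. , 36.8]), 87.8) [0.03716966 0.00494789]
cap 82 [ 0.65909074 -0.18720463  0.21212945]
top handle bx 166 [-0.1128 -0.111  -0.0906]
headtop 368 (array([ 661.7, -190.7]), array([51.6, 35.3]), 87.7) [ 0.04165562 -0.00103719]
cap 116 [ 0.66089728 -0.19057252  0.21194968]
```

View pics/c9.png

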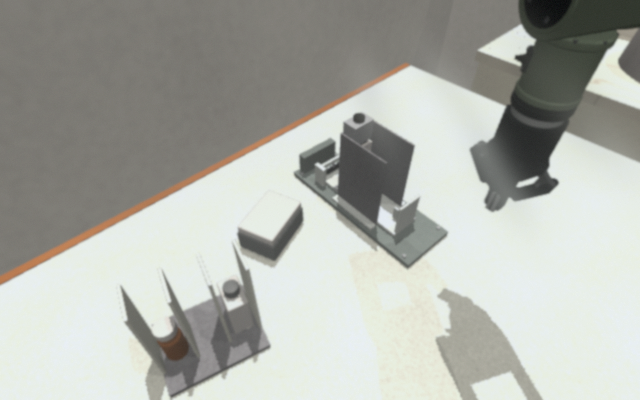

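```bash
python3 -c "
from bench import env
print(env.finish_job())"
```

```text
the job is handed in; nothing more can be done
None
```

The bottle is standing upright in the tray seat, the tray is fully home, and I handed the job in at about 30.5 s of the 72 s allowed.

**What I did:**
1. Lifted the bottle from the rack's middle stall by its narrow ends.
2. Stood it upright on the open bench and let go.
3. Took it again by its broad faces, lowered it into the seat between the guard walls and let go.
4. Pushed the tray by its handle plate with shut fingers at about 0.03 m/s, then backed the arm clear.

**Last checks, taken after the arm had backed away:**
- **Tray:** the push force rose to about 10 N, fell to about 0, then rose again at a firm stop, which fits the bump and the catch. The handle face is at bay x ≈ -114 mm, against -115 mm for fully home. It moved about 59 mm and stayed there.
- **Bottle:** head top at 202 mm and cap at 212 mm, as expected for a bottle standing fully in the seat. It is upright and square to the bay within about 0.5°.
- **Other containers:** the short bottle, jar and box looked unmoved in the last picture. I did not measure them.

**Disagreements:** the two cameras differed by 1–3 mm on most points, within or near the stated calibration. I could not see the seat's lip around the foot directly. That the foot is inside it rests on the heights above and on no contact being felt at lip height while lowering.

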